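# Fit the keyed lever to the plate press

### The job

Fit the teal-gripped lever, the one with the key slot, to the plate press: turn it so that its arm points the same way as the yellow key on the spindle, slide it down over the spindle until it sits fully home on the round flange, and let go. Leave the orange-gripped lever where it lies.

Things in the scene. Friction and masses are not known exactly. Their poses are not given: they have to be found in the camera images.
- lever: Loose lever, 0.3 kg, flat on the bench: steel hub 61 x 46 x 24 mm tall, aluminium arm, teal grip. Origin: bore centre on the hub's underside (z = 0 at start); z up, x along the arm. Hub from x = -23 to 38 mm; through-bore 28 x 28 mm, with a 17 mm wide key slot from it towards the arm, to x = 30 mm. Teal grip, 22 mm thick, x = 105 to 175 mm. Centre of mass near x = 28 mm.
- lever_arm (a point): Where to grasp the teal lever, from above: middle of its bare aluminium arm (18 mm wide, 16 mm tall, from x = 38 to 105 mm), 58 mm along x from the bore centre, 14 mm above the underside. Axes as lever; close the fingers along y.
- plain_lever: Bystander, leave alone: loose lever of the same length with an orange grip, hub 56 x 46 x 24 mm with a plain round 20 mm hole and no slot; it does not fit. Origin: centre of the hole on the underside; x along the arm, z up. Which of the two levers lies nearer the press varies.
- seat (a point): On the press spindle's axis, at the top of its round dark flange (76 mm across), 126 mm above the bench: where the lever's origin must sit. z up; x the way the yellow key points. Above it: steel rod, 18 mm across, 52 mm tall, last 12 mm a cone; key 9 mm wide, 38 mm tall, to 24 mm from the axis. Spindle turns stiffly (0.2 N m). Press fixed: base 160 x 220 mm, bridge 210 mm, top at 115 mm.
Mind the look-alikes: they are no part of the job. What is shaped like the lever but purple is not meant.

How it is judged (in metres and radians):
At the end, for the whole second after the job is handed in: The teal lever's bore is on the spindle (within 10 mm of its axis), its underside on the flange (within 6 mm), level within 7 degrees, arm along the key within 24 degrees, at rest; the orange lever within 30 mm of where it started (horizontal distance between lever and seat below 0.01 m and z of lever in the frame of seat between -0.006 and 0.006 m and angle between lever's own z axis and vertical below 0.12 rad and angle between the x axis of lever and the x axis of seat, either way round below 0.42 rad and linear speed of lever below 0.02 m/s and distance of plain_lever from where it was at the start of the episode below 0.03 m); the robot touches nothing.
It fails at once if the orange-gripped lever is moved by more than 30 mm (distance of plain_lever from where it was at the start of the episode above 0.03 m).
It also fails if it takes over 43 s, if anything falls off the work surface, if the arm or the gripper's body presses on something with over 40 N, if the wrist force passes 120 N, or if a joint passes its speed limit or range.

### The arm

A 6-joint arm with a two-finger parallel gripper is mounted at the origin on the work surface. World frame = base frame: x ahead of the robot, y to its left, z up, the work surface at z = 0. Lengths are in m, angles in degrees, forces in N, time in s.
With the tool pointing down it reaches from about 0.35 to 0.875 m from the base axis. Payload 4.2 kg.
Tool frame: the origin (TCP) lies midway between the tips of the shut fingers; the grasp point (between the pads) lies r.grasp_offset behind it (r.grasp_offset is the distance from the TCP to the grasp point, in m); z points along the fingers, y is the direction in which the jaws open and shut (so a half turn about z gives the same grasp; the last joint's range is limited). The gripper opens to 87 mm and grips with 3 to 60 N. Pads are 19 mm wide; open, the fingers measure 117 mm over their backs; the gripper's body (75 mm by 190 mm) begins 51 mm behind the grasp point.
Start: joints at [-55.428, 22.042, 0.453, 0, -68.411, -14.817], TCP at [0.211, -0.588, 0.223] pointing down, gripper open.
Joint ranges: [-179.83, 179.83], [-69.29, 118.12], [-61.27, 80.66], [-181.25, 117.63], [-171.15, -9.14], [-177.46, 177.46]. Speed limits (degrees/s): [159.86, 159.86, 180, 180, 180, 180].

### API

Orientations are given as a 3x3 rotation matrix whose columns are the frame's x, y, z axes.
In Python, from station import sense, optics, r gives the robot as it stands. The module is installed in compiled form; this text tells all that it offers.
- The arm moves only by the tool servo_tool, never from a script. Its argument "deltas" is a list of rows, each an object with "slide": the shift along the tool's x, y, z in units of 25 mm (1.0 is 25 mm), a list of three; "spin": the turn about the tool's z in units of 8 degrees (1.0 is 8 degrees). A call has 1 to 10 rows; each row shifts and turns the pose as measured when the row begins, along the tool's axes as they then stand; what a row does not reach is not made up. A row lasts 1/10 s, in which the tool goes at most 50 mm and 8.59 degrees, less where a joint would pass 70% of its speed; a pose out of reach is approached as far as the arm can. A call is refused whole if a number of a shift passes 1 or a number of a turn 1, either way. A call with a gripper value outside its range is refused whole. "gripper" is the closure in counts, from 0 (fully open) to 255 (shut), set as the call begins (left out, the last holds). The fingers move at their own pace and stop on an object; the grip force is fixed at half the most. Time passes only in rows, so rows that do not move let the fingers close. It gives the time, the measured TCP pose, the force and the opening at its end, in the units of the state.
- sense(): the state, without advancing time (a new reading comes with each control period).
- optics.capture(name): name is "scene" or "top" or "wrist"; returns a dict with "frame" (420x560x3 uint8, red, green, blue), "camera_matrix" (3x3 intrinsics, pixels), "eye" and "rotation" of the camera in the world. Camera axes: x right, y down, z forward; pixel columns grow to the right and rows downward; lengths in m; the calibration is good to about 2 mm. A picture is of the moment at which its call begins. There is no depth.
- r.finish_job(): hands the job in, once; it reports no verdict.
The state is a dict: "time_s": time; "joints": joint angles; "joint_velocities": joint speeds; "effort": joint torques, N m; "tcp_pos": TCP position; "ee_rot": TCP orientation; "wrist_force": force on the tool from outside, world axes, zero at the start; "moment": the same for the moment, N m; "gripper_width": opening from 0.0 (shut) to 1.0 (fully open).
Only numpy, scipy, OpenCV 4.12 (cv2) and the standard library are available. Lean on these libraries where they do the work, as an engineer would, in place of code of your own. Each camera call takes 0.05 s, during which the arm holds its last target.

## Working session

There is one attempt and no reset: what is moved stays moved. The work goes in short steps, Python scripts to look and compute and a tool call to move; the robot and the scene stay as the last step left them, time stands still between calls to the robot, and variables do not carry over. Pictures are saved under pics/ and viewed, and the job is handed in when it is done.

Besides the shell and the picture viewer there is one more tool, called after ">>>" in YAML: its name, and indented under it one key for each argument. servo_tool: Moves the arm, as the interface text tells. Its arguments: {"type":"object","properties":{"deltas":{"type":"array"},"gripper":{"type":"number"}},"required":["deltas"]}

```bash
mkdir -p pics
python3 - <<'E'
from station import sense, optics, r
import cv2,pickle
s=sense();print(s, r.grasp_offset)
d={}
for n in ("scene","top","wrist"):
    c=optics.capture(n);d[n]=c;cv2.imwrite(f"pics/a_{n}.png",c["frame"][:,:,::-1]);print(n,c["eye"],c["rotation"],c["camera_matrix"])
pickle.dump(d,open("a.pkl","wb"))
E
```

```text
{'time_s': 0.0, 'joints': array([-5.54273549e+01,  2.20894831e+01,  3.77255470e-01, -2.90244505e-02,
       -6.84115876e+01, -1.48171962e+01]), 'joint_velocities': array([-0.02260323, -0.01433516, -0.09445854, -0.01086793,  0.04870958,
        0.04725005]), 'effort': array([ 1.33864964e-03, -3.90662742e+01,  1.87406731e+01,  4.21979159e+00,
        1.08957817e-02, -1.83822272e-04]), 'tcp_pos': array([ 0.21106049, -0.58761827,  0.22145575]), 'ee_rot': array([[-9.41206989e-01, -3.37829397e-01, -8.38369891e-04],
       [-3.37830423e-01,  9.41204769e-01,  2.04662116e-03],
       [ 9.76689476e-05,  2.20952099e-03, -9.99997554e-01]]), 'wrist_force': array([ 0.84560605, -0.21221317,  0.52768804]), 'moment': array([-0.03326097,  0.01233926,  0.03526183]), 'gripper_width': 1.00138815907325} 0.0187
scene [1.23302247 0.52572919 1.45929174] [[-6.74623214e-01  5.80859629e-01 -4.55505885e-01]
 [ 7.38161995e-01  5.30339894e-01 -4.16960988e-01]
 [-6.22862018e-04 -6.17528695e-01 -7.86548106e-01]] [[544.23658341   0.         287.04484542]
 [  0.         544.23658341 210.93317001]
 [  0.           0.           1.        ]]
top [ 0.16911667 -0.16800121  1.60074757] [[ 1.86398476e-02 -9.80400760e-01  1.96129819e-01]
 [-9.99819141e-01 -1.90179511e-02 -4.45482813e-05]
 [ 3.77366247e-03 -1.96093517e-01 -9.80577938e-01]] [[544.89328591   0.         275.333505  ]
 [  0.         544.89328591 213.10983135]
 [  0.           0.           1.        ]]
wrist [ 0.13465546 -0.61422655  0.38394588] [[-0.33780115  0.90057755  0.27358812]
 [ 0.94121536  0.32259481  0.1002309 ]
 [ 0.00200759  0.29136345 -0.95661032]] [[335.79159121   0.         280.65566295]
 [  0.         335.79159121 211.64225876]
 [  0.           0.           1.        ]]
```

View pics/a_scene.png

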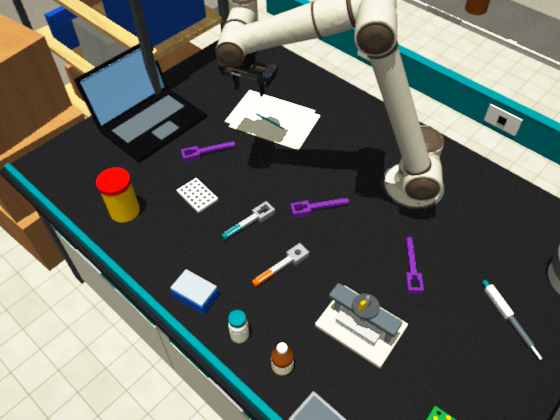

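View pics/a_top.png

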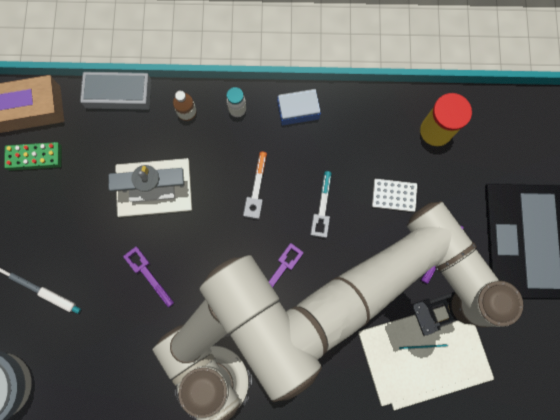

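View pics/a_wrist.png

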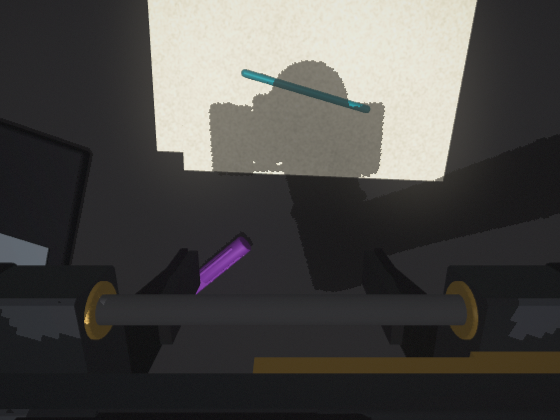

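Scene view: the teal lever has its hub near (263,211) and its grip near (232,230). The press spindle is near (365,300). Top view: teal hub (320,226), grip tip (326,175), spindle (146,175), with the key pointing up in the image. I'll zoom in to measure.

```bash
cat > h.py <<'E'
import numpy as np,cv2,pickle
def ray(c,uv):
    K=c["camera_matrix"];d=c["rotation"]@np.linalg.inv(K)@np.array([uv[0],uv[1],1.]);return np.array(c["eye"]),d
def onz(c,uv,z):
    e,d=ray(c,uv);return e+d*(z-e[2])/d[2]
def tri(c1,p1,c2,p2):
    e1,d1=ray(c1,p1);e2,d2=ray(c2,p2)
    t=np.linalg.lstsq(np.c_[d1,-d2],e2-e1,rcond=None)[0];a=e1+t[0]*d1;b=e2+t[1]*d2
    return (a+b)/2,np.linalg.norm(a-b)
def proj(c,P):
    q=c["camera_matrix"]@(c["rotation"].T@(np.asarray(P)-c["eye"]));return q[:2]/q[2]
def crop(c,x0,y0,w,h,f,name):
    im=c["frame"][y0:y0+h,x0:x0+w,::-1];cv2.imwrite(name,cv2.resize(im,None,fx=f,fy=f,interpolation=cv2.INTER_CUBIC))
E
python3 - <<'E'
from h import *
d=pickle.load(open("a.pkl","rb"))
crop(d["top"],295,160,60,90,6,"pics/b1.png")
crop(d["top"],105,150,90,70,8,"pics/b2.png")
crop(d["scene"],310,270,110,95,6,"pics/b3.png")
crop(d["scene"],215,195,70,50,8,"pics/b4.png")
a=np.hstack([cv2.resize(cv2.imread(f"pics/b{i}.png"),(400,300)) for i in (3,4)])
for n in("top","scene"):
    f=d[n]["frame"];hsv=cv2.cvtColor(f,cv2.COLOR_RGB2HSV)
    for nm,lo,hi in(("teal",(82,100,60),(100,255,255)),("yellow",(18,120,80),(35,255,255)),("orange",(5,150,120),(17,255,255))):
        m=cv2.inRange(hsv,lo,hi);k,l,st,ce=cv2.connectedComponentsWithStats(m)
        for i in range(1,k):
            if st[i,4]>8: print(n,nm,st[i],ce[i].round(1))
E
```

```text
top teal [   0   61  560   22 4244] [298.3  70.9]
top teal [226  87  17  17 216] [234.6  94.9]
top teal [324 171   8  22  82] [326.5 179.3]
top teal [ 72 306   9   8  48] [ 75.7 309.4]
top teal [400 345  35   4  48] [417.6 346.5]
top teal [437 345  10   2  13] [440.7 345.2]
top yellow [421 109  38  37 635] [434.6 131.6]
top yellow [  7 147   4   4  14] [  8.6 148.3]
top yellow [ 49 151   4   4  13] [ 50.6 152.6]
top yellow [ 24 153   4   4  12] [ 25.4 154.2]
top yellow [ 40 159   5   4  14] [ 42.2 160.4]
top yellow [142 166   6   7  27] [144.3 168.9]
top orange [259 151   8  21  62] [261.8 158.5]
scene teal [267   0  43  15 411] [283.1   5.1]
scene teal [319  27  52  39 604] [344.6  43.2]
scene teal [ 398   45  162  120 5361] [480.5 102.8]
scene teal [257 114  26  15  40] [269.2 120.6]
scene teal [   4  163  280  257 4143] [147.1 299. ]
scene teal [221 224  21  16 105] [230.1 231.6]
scene teal [102 274  53  51  68] [128.9 300.1]
scene teal [482 279   8   8  39] [485.3 282.4]
scene teal [228 309  18  19 269] [236.6 317.9]
scene teal [169 339  39  38  51] [186.7 356.1]
scene teal [244 
[... 386 characters left out ...]
   5  15] [ 71.5 116.4]
scene yellow [ 57 116   9   8  24] [ 60.7 118.3]
scene yellow [ 41 125  10  10  35] [ 44.3 129.5]
scene yellow [101 184  38  39 875] [122.1 205.8]
scene yellow [358 300   8  11  61] [361.6 305.1]
scene yellow [433 416   5   4  16] [435.  417.9]
scene yellow [446 416   5   4  19] [447.9 417.6]
scene orange [  0  15  45  48 986] [14.8 37.3]
scene orange [65 63  7  6 20] [67.8 66.1]
scene orange [  0 104  83  57 409] [ 38.9 133.4]
scene orange [102 193   9   3   9] [106.  194.6]
scene orange [  0 204  40  26 216] [ 18.8 218.5]
scene orange [ 14 234   8   9  17] [ 17.7 238. ]
scene orange [252 270  22  16 115] [261.1 277.8]
scene orange [272 349  19  17 197] [280.6 357.9]
```

View pics/b1.png

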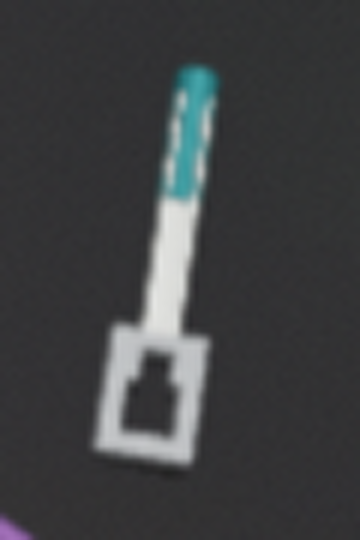

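View pics/b2.png

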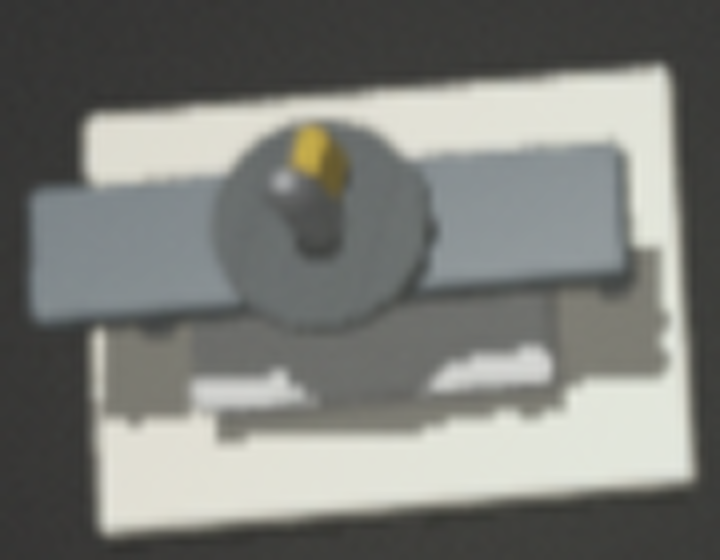

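View pics/b3.png

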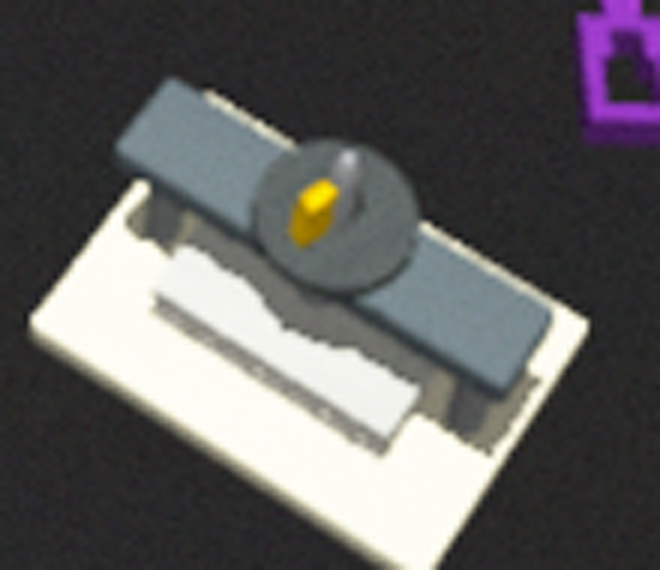

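View pics/b4.png

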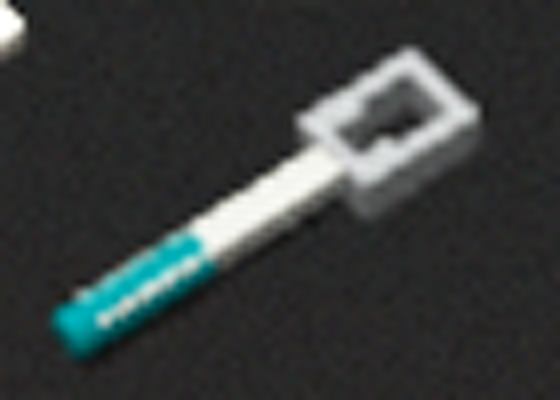

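```bash
cat > m1.py <<'E'
from h import *
d=pickle.load(open("a.pkl","rb"));T=d["top"];S=d["scene"]
cv=lambda p,o,f:((np.array(p)+.5)/f-.5+np.array(o))
c=[onz(T,cv(p,(295,160),6),.024) for p in((112,322),(210,338),(193,465),(93,448))]
print("hub top",[x.round(4) for x in c]); print([np.linalg.norm(c[i]-c[i-1]).round(4) for i in range(4)])
front=(c[0]+c[1])/2;back=(c[2]+c[3])/2;x=(front-back);x/=np.linalg.norm(x)
print("bore",back+x*.023, front-x*.038,"yaw hub",np.degrees(np.arctan2(x[1],x[0])))
g=onz(T,cv((198,72),(295,160),6),.022);print("grip end",g)
b=(back+front)/2-x*.0075;v=g-b;print("len",np.linalg.norm(v[:2]),"yaw",np.degrees(np.arctan2(v[1],v[0])))
cs=[onz(S,cv(p,(215,195),8),.024) for p in((410,48),(480,112),(366,188),(300,120))]
print("scene hub",[x.round(4) for x in cs],[np.linalg.norm(cs[i]-cs[i-1]).round(4) for i in range(4)])
fr=(cs[2]+cs[3])/2;bk=(cs[0]+cs[1])/2;x=fr-bk;x/=np.linalg.norm(x);print("bore",bk+x*.023,fr-x*.038,np.degrees(np.arctan2(x[1],x[0])))
print("flange T",onz(T,cv((320,224),(105,150),8),.126),"S",onz(S,cv((336,213),(310,270),6),.126))
print("edges T",[onz(T,cv(p,(105,150),8),.126) for p in((213,224),(430,224),(320,118))])
print("rodtip T",onz(T,cv((285,180),(105,150),8),.178),"S",onz(S,cv((348,150),(310,270),6),.178), tri(T,cv((285,180),(105,150),8),S,cv((348,150),(310,270),6)))
# key outer top edge
print("key end T",onz(T,cv((311,125),(105,150),8),.164),"S",onz(S,cv((304,202),(310,270),6),.164))
# bridge ends (front top long edge)
for nm,cam,pts,o,f in(("T",T,((30,190),(610,145),(40,325),(630,275)),(105,150),8),("S",S,((172,78),(552,316),(115,148),(505,395)),(310,270),6)):
    P=[onz(cam,cv(p,o,f),.115) for p in pts]
    for i in(0,2):
        v=P[i+1]-P[i];print(nm,"bridge",np.degrees(np.arctan2(v[1],v[0])),np.linalg.norm(v))
    print("mid",sum(P)/4)
E
python3 m1.py
```

```text
hub top [array([ 0.4862, -0.28  ,  0.024 ]), array([ 0.4792, -0.3282,  0.024 ]), array([ 0.4159, -0.3198,  0.024 ]), array([ 0.4233, -0.271 ,  0.024 ])]
[np.float64(0.0635), np.float64(0.0487), np.float64(0.0638), np.float64(0.0494)]
bore [ 0.44238926 -0.2985528   0.024     ] [ 0.44504751 -0.29891749  0.024     ] yaw hub -7.811819428633764
grip end [ 0.61502224 -0.32250786  0.022     ]
len 0.1729455225197377 yaw -7.900767894746789
scene hub [array([ 0.4174, -0.3188,  0.024 ]), array([ 0.4226, -0.273 ,  0.024 ]), array([ 0.4838, -0.2804,  0.024 ]), array([ 0.4767, -0.3259,  0.024 ])] [np.float64(0.0597), np.float64(0.0461), np.float64(0.0616), np.float64(0.0461)]
bore [ 0.44286898 -0.29863541  0.024     ] [ 0.44256426 -0.29859883  0.024     ] -6.844003240306369
flange T [0.55826823 0.19912334 0.126     ] S [0.55795876 0.19938366 0.126     ]
edges T [array([0.55753453, 0.23644718, 0.126     ]), array([0.55902264, 0.16074558, 0.126     ]), array([0.5966673 , 0.20164696, 0.126     ])]
rodtip T [0.55964699 0.19898921 0.178     ] S [0.5556298  0.19694508 0.178     ] (array([0.55824174, 0.19796794, 0.1826988 ]), np.float64(0.0004447682656606402))
key end T [0.583108   0.19503195 0.164     ] S [0.58242709 0.19483514 0.164     ]
T bridge -84.2540774008093 0.20432756175453698
T bridge -83.8666909692081 0.2066469292021117
mid [0.55777155 0.19886787 0.115     ]
S bridge 95.41980363337352 0.2055520076522012
S bridge 95.75672630799845 0.2083645935037242
mid [0.56117447 0.20067671 0.115     ]
```

The hub comes out at about 61 x 46 mm and the two views agree to about 1 mm. Lever bore ≈ (0.443, -0.2985) with yaw ≈ -7.5°. Spindle ≈ (0.558, 0.199), with the key at about -9.5°. Turning first, then translating to the grasp point.

>>> servo_tool:
  deltas:
    - {"slide": [0,0,0],"spin": 0.85}
    - {"slide": [0,0,0],"spin": 0.85}
    - {"slide": [0,0,0],"spin": 0.85}
    - {"slide": [0,0,0],"spin": 0.85}
  gripper: 0

```text
time_s: 0.55
tcp_pos: [0.2108, -0.5868, 0.2197]
ee_rot: [[-0.989, 0.148, -0.002], [0.148, 0.989, 0.005], [0.003, 0.005, -1.0]]
wrist_force: [-0.6, 0.5, -0.2]
gripper_width: 1.001
```

>>> servo_tool:
  deltas:
    - {"slide": [-0.8,0.95,0]}
    - {"slide": [-0.8,0.95,0]}
    - {"slide": [-0.8,0.95,0]}
    - {"slide": [-0.8,0.95,0]}
    - {"slide": [-0.8,0.95,0]}
    - {"slide": [-0.8,0.95,0]}
    - {"slide": [-0.8,0.95,0]}
    - {"slide": [-0.8,0.95,0]}
    - {"slide": [-0.8,0.95,0]}
    - {"slide": [-0.8,0.95,0]}

```text
invalid input
```

>>> servo_tool:
  deltas:
    - {"slide": [-0.8,0.95,0],"spin": -0.05}
    - {"slide": [-0.8,0.95,0],"spin": 0}
    - {"slide": [-0.8,0.95,0],"spin": 0}
    - {"slide": [-0.8,0.95,0],"spin": 0}
    - {"slide": [-0.8,0.95,0],"spin": 0}
    - {"slide": [-0.8,0.95,0],"spin": 0}
    - {"slide": [-0.8,0.95,0],"spin": 0}
    - {"slide": [-0.8,0.95,0],"spin": 0}
    - {"slide": [-0.8,0.95,0],"spin": 0}
    - {"slide": [-0.8,0.95,0],"spin": 0}

```text
time_s: 1.55
tcp_pos: [0.4474, -0.3741, 0.2159]
ee_rot: [[-0.988, 0.151, -0.007], [0.151, 0.988, 0.011], [0.009, 0.01, -1.0]]
wrist_force: [1.1, -0.2, -0.4]
gripper_width: 1.0
```

>>> servo_tool:
  deltas:
    - {"slide": [-0.56,0.95,0],"spin": -0.1}
    - {"slide": [-0.56,0.95,0],"spin": -0.05}
    - {"slide": [-0.5,0.9,0],"spin": 0}
    - {"slide": [0,0,0],"spin": 0}

```text
time_s: 1.95
tcp_pos: [0.5011, -0.3048, 0.2144]
ee_rot: [[-0.992, 0.126, -0.009], [0.126, 0.992, 0.013], [0.011, 0.011, -1.0]]
wrist_force: [-0.6, -0.1, -0.1]
gripper_width: 1.003
```

Run:
```python
from station import sense, optics, r
from h import *
s=sense();print(s["tcp_pos"],s["ee_rot"].round(4),s["joints"],s["time_s"])
c=optics.capture("wrist");pickle.dump(c,open("w1.pkl","wb"));cv2.imwrite("pics/w1.png",c["frame"][:,:,::-1])
b=np.array([.443,-.2985,.024]);x=np.array([np.cos(np.radians(-7.5)),np.sin(np.radians(-7.5)),0])
for t in(0,-.023,.038,.058,.175): print(t,proj(c,b+x*t))
```

```text
[ 0.50111515 -0.30480151  0.21444454] [[-0.992   0.1258 -0.0095]
 [ 0.1256  0.992   0.0128]
 [ 0.011   0.0115 -0.9999]] [-15.80282731  19.07660134  -4.99836671  -0.60628341 -66.64886439
 -81.17499866] 1.95
0 [276.74049836 134.75671588]
-0.023 [276.77343149 111.41974975]
0.038 [276.68870567 171.45787229]
0.058 [276.66267434 189.90410391]
0.175 [276.52524518 287.28868467]
```

View pics/w1.png

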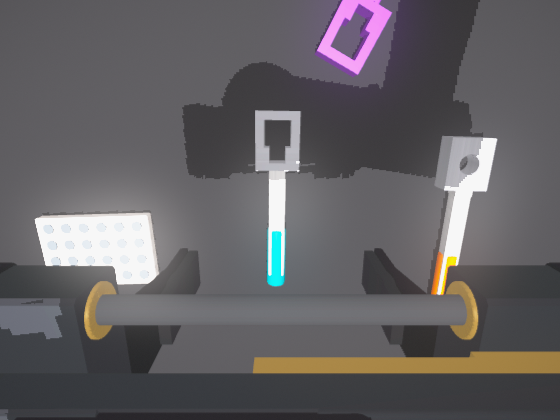

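The lever appears in the wrist image at column 278, hub rows 111–171 and grip end at 286. My projection predicted column 277, rows 111–171 and 287, so the estimate holds. Descending with a small correction for tool tilt.

>>> servo_tool:
  deltas:
    - {"slide": [-0.08,-0.15,1],"spin": 0}
    - {"slide": [0,0,1],"spin": 0}
    - {"slide": [0,0,1],"spin": 0}
    - {"slide": [0,0,1],"spin": 0}
    - {"slide": [0,0,1],"spin": 0}
    - {"slide": [0,0,1],"spin": 0}
    - {"slide": [0,0,1],"spin": 0}

```text
time_s: 2.7
tcp_pos: [0.4991, -0.3144, 0.038]
ee_rot: [[-0.991, 0.132, -0.001], [0.132, 0.991, 0.008], [0.003, 0.008, -1.0]]
wrist_force: [1.3, -0.3, -0.3]
gripper_width: 0.997
```

>>> servo_tool:
  deltas:
    - {"slide": [-0.02,0.35,0.6],"spin": 0}
    - {"slide": [0,0,0.5],"spin": 0}

```text
time_s: 2.9
tcp_pos: [0.4976, -0.307, 0.0071]
ee_rot: [[-0.991, 0.135, -0.006], [0.135, 0.991, 0.009], [0.007, 0.008, -1.0]]
wrist_force: [-0.5, 1.0, -0.0]
gripper_width: 1.002
```

>>> servo_tool:
  deltas:
    - {"slide": [-0.06,0,0.08],"spin": 0}
    - {"slide": [0,0,0],"spin": 0}
    - {"slide": [0,0,0],"spin": 0}
    - {"slide": [0,0,0],"spin": 0}
    - {"slide": [0,0,0],"spin": 0}
    - {"slide": [0,0,0],"spin": 0}
  gripper: 255

```text
time_s: 3.5
tcp_pos: [0.4991, -0.3098, 0.0063]
ee_rot: [[-0.991, 0.137, -0.004], [0.137, 0.991, 0.008], [0.005, 0.008, -1.0]]
wrist_force: [-0.2, -0.7, -0.2]
gripper_width: 0.54
```

>>> servo_tool:
  deltas:
    - {"slide": [0,0.1,0],"spin": 0}
    - {"slide": [0,0,0],"spin": 0}
    - {"slide": [0,0,0],"spin": 0}
    - {"slide": [0,0,0],"spin": 0}
    - {"slide": [0,0,0],"spin": 0}
    - {"slide": [0,0,0],"spin": 0}

```text
time_s: 4.1
tcp_pos: [0.4999, -0.307, 0.0072]
ee_rot: [[-0.991, 0.136, -0.003], [0.136, 0.991, 0.008], [0.004, 0.007, -1.0]]
wrist_force: [0.5, 0.9, 0.3]
gripper_width: 0.206
```

>>> servo_tool:
  deltas:
    - {"slide": [0,0,0],"spin": 0}
    - {"slide": [0,0,0],"spin": 0}
    - {"slide": [0,0,-0.5],"spin": 0}
    - {"slide": [0,0,-1],"spin": 0}
    - {"slide": [0,0,-1],"spin": 0}
    - {"slide": [0,0,-1],"spin": 0}

```text
time_s: 4.7
tcp_pos: [0.4956, -0.3058, 0.0926]
ee_rot: [[-0.99, 0.139, -0.016], [0.139, 0.99, 0.014], [0.018, 0.012, -1.0]]
wrist_force: [-0.6, 0.0, -3.6]
gripper_width: 0.203
```

Run:
```python
from station import sense, optics, r
from h import *
s=sense();print(s["tcp_pos"],s["ee_rot"].round(4),s["joints"],s["time_s"],s["gripper_width"],s["wrist_force"])
c=optics.capture("wrist");pickle.dump(c,open("w2.pkl","wb"));cv2.imwrite("pics/w2.png",c["frame"][:,:,::-1])
```

```text
[ 0.49560481 -0.30580165  0.09263622] [[-0.9902  0.1389 -0.0164]
 [ 0.1386  0.9902  0.014 ]
 [ 0.0182  0.0116 -0.9998]] [-16.03104626  25.55979596 -14.20177775  -0.65703128 -51.36535488
 -81.52992308] 4.7 0.20253161682916185 [-0.63327575  0.01032312 -3.62480786]
```

View pics/w2.png

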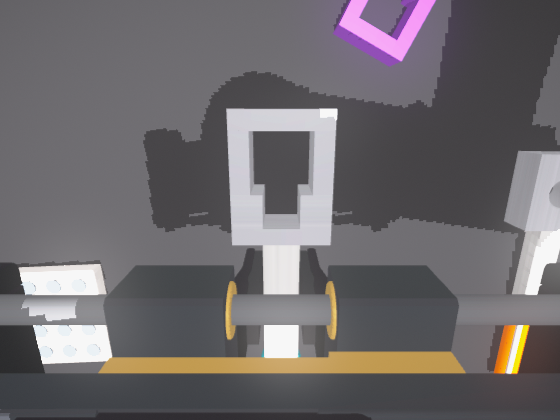

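Run:
```python
from h import *
c=pickle.load(open("w2.pkl","rb"));crop(c,215,95,140,165,3.6,"pics/w2c.png")
```

```text
(no output)
```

View pics/w2c.png

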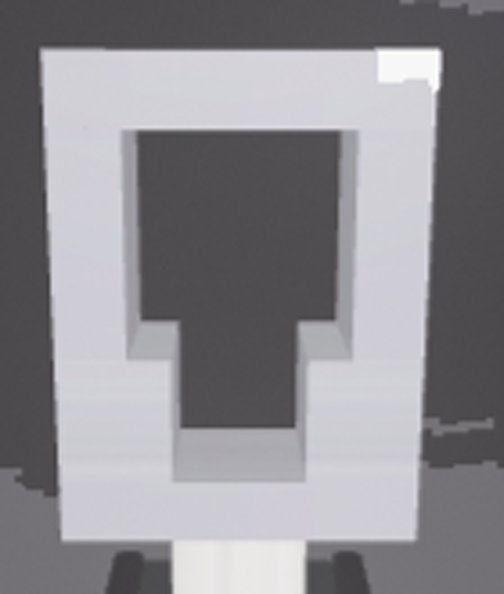

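```bash
cat > pose.py <<'E'
from h import *
def leverpose(c,tcp,R,pts,obj):
    ok,rv,tv=cv2.solvePnP(np.array(obj,float),np.array(pts,float),c["camera_matrix"],None)
    err=np.abs(cv2.projectPoints(np.array(obj,float),rv,tv,c["camera_matrix"],None)[0][:,0]-pts).max()
    Rl=c["rotation"]@cv2.Rodrigues(rv)[0];p=c["rotation"]@tv[:,0]+c["eye"]
    return p,Rl,R.T@(p-tcp),R.T@Rl,err
E
python3 - <<'E'
from pose import *
from station import sense
c=pickle.load(open("w2.pkl","rb"));s=sense()
cv=lambda p:((np.array(p)+.5)/3.6-.5+np.array((215,95)))
# image left = which lever y?  determine from camera x axis
print("cam x axis",c["rotation"][:,0])
sg=1 if c["rotation"][1,0]>0 else -1
px=[(41,48),(441,48),(415,540),(62,540),(121,129),(358,129),(352,358),(128,358),(173,481),(306,481)]
o=[(-23,-23),(-23,23),(38,23),(38,-23),(-14,-14),(-14,14),(14,14),(14,-14),(30,-8.5),(30,8.5)]
obj=[(a/1e3,sg*b/1e3,.024) for a,b in o]
p,Rl,pt,Rt,e=leverpose(c,s["tcp_pos"],s["ee_rot"],[cv(q) for q in px],obj)
print("world",p,Rl.round(3),"yaw",np.degrees(np.arctan2(Rl[1,0],Rl[0,0])));print("tool",pt,Rt.round(3),e)
np.savez("held.npz",pt=pt,Rt=Rt)
E
```

```text
cam x axis [0.13892605 0.99023304 0.01175041]
world [ 0.43736665 -0.29664604  0.08598911] [[ 0.99   0.141  0.012]
 [-0.141  0.99  -0.009]
 [-0.013  0.007  1.   ]] yaw -8.096076741358432
tool [0.06179706 0.00203341 0.0123409 ] [[-1.    -0.004 -0.003]
 [-0.004  1.     0.002]
 [ 0.003  0.002 -1.   ]] 0.46222896037428995
```

Lever held: bore about 59 mm from the TCP along tool x, aligned within about 0.3°, tilt under 1°. Lifting and carrying it over.

>>> servo_tool:
  deltas:
    - {"slide": [0,0,-1],"spin": 0}
    - {"slide": [0,0,-1],"spin": 0}
    - {"slide": [0,0,-1],"spin": 0}
    - {"slide": [0,0.5,-1],"spin": 0}
    - {"slide": [-0.1,0.95,-1],"spin": 0}
    - {"slide": [-0.1,0.95,-0.3],"spin": 0.1}
    - {"slide": [-0.1,0.95,0],"spin": 0}
    - {"slide": [-0.1,0.95,0],"spin": 0.1}
    - {"slide": [-0.1,0.95,0],"spin": 0}
    - {"slide": [-0.1,0.95,0],"spin": 0}

```text
time_s: 5.75
tcp_pos: [0.5344, -0.1531, 0.2373]
ee_rot: [[-0.984, 0.175, -0.009], [0.175, 0.984, 0.016], [0.011, 0.015, -1.0]]
wrist_force: [-0.2, 0.5, -3.8]
gripper_width: 0.204
```

>>> servo_tool:
  deltas:
    - {"slide": [-0.06,0.95,-0.05],"spin": 0}
    - {"slide": [-0.06,0.95,-0.05],"spin": 0}
    - {"slide": [-0.06,0.95,-0.05],"spin": 0}
    - {"slide": [-0.06,0.95,-0.05],"spin": 0}
    - {"slide": [-0.06,0.95,-0.05],"spin": 0}
    - {"slide": [-0.06,0.95,-0.05],"spin": 0}
    - {"slide": [-0.06,0.95,-0.05],"spin": 0}
    - {"slide": [-0.06,0.95,-0.05],"spin": 0}
    - {"slide": [-0.06,0.95,-0.05],"spin": 0}
    - {"slide": [-0.06,0.95,-0.05],"spin": 0}

```text
time_s: 6.75
tcp_pos: [0.5856, 0.0882, 0.2491]
ee_rot: [[-0.984, 0.178, -0.021], [0.177, 0.984, 0.02], [0.024, 0.016, -1.0]]
wrist_force: [0.1, 0.1, -3.6]
gripper_width: 0.204
```

>>> servo_tool:
  deltas:
    - {"slide": [-0.1,0.95,0.2],"spin": -0.05}
    - {"slide": [-0.1,0.95,0.2],"spin": 0}
    - {"slide": [-0.1,0.8,0.2],"spin": 0}
    - {"slide": [0,0,0],"spin": 0}

```text
time_s: 7.15
tcp_pos: [0.6034, 0.1589, 0.2325]
ee_rot: [[-0.985, 0.169, -0.025], [0.168, 0.986, 0.021], [0.028, 0.016, -0.999]]
wrist_force: [-0.2, -0.5, -3.7]
gripper_width: 0.204
```

Run:
```python
from station import sense, optics, r
from h import *
s=sense();print(s["tcp_pos"],s["ee_rot"].round(4),s["joints"],s["time_s"],s["gripper_width"],s["wrist_force"])
d={}
for n in("wrist","top","scene"):
    s=sense();c=optics.capture(n);d[n]=(c,s["tcp_pos"],s["ee_rot"]);print(s["tcp_pos"])
    cv2.imwrite(f"pics/w3_{n}.png",c["frame"][:,:,::-1])
pickle.dump(d,open("w3.pkl","wb"))
crop(d["top"][0],105,130,90,70,8,"pics/w3t.png");crop(d["scene"][0],310,250,110,95,6,"pics/w3s.png")
```

```text
[0.6033946  0.15892924 0.23254129] [[-0.9854  0.1686 -0.0246]
 [ 0.1681  0.9855  0.0209]
 [ 0.0278  0.0165 -0.9995]] [  28.71163357   22.14674936    2.73571379   -1.82374093  -71.25881764
 -127.81023998] 7.15 0.20445512770340848 [-0.21877963 -0.46701742 -3.70396252]
[0.6033946  0.15892924 0.23254129]
[0.60311106 0.15781257 0.23293586]
[0.60318266 0.15696074 0.2335638 ]
```

View pics/w3_wrist.png

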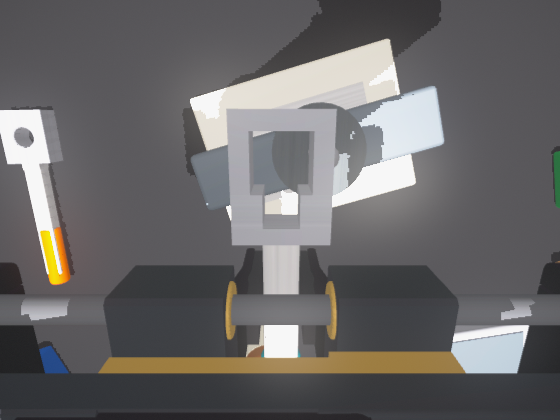

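View pics/w3t.png

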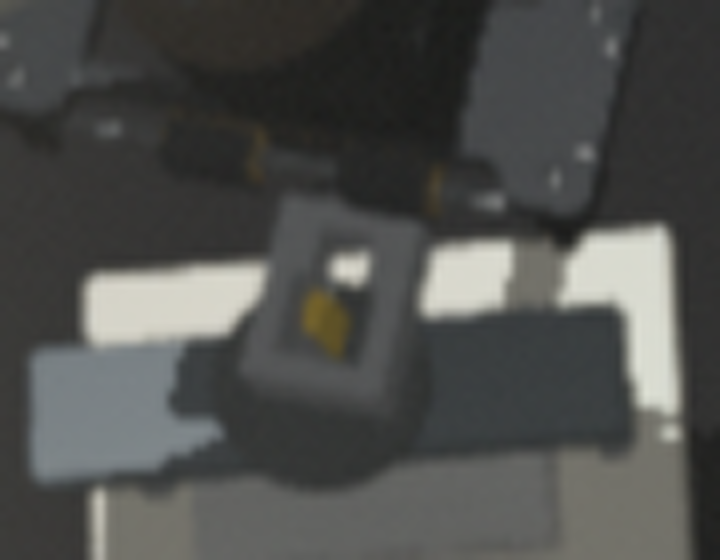

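View pics/w3s.png

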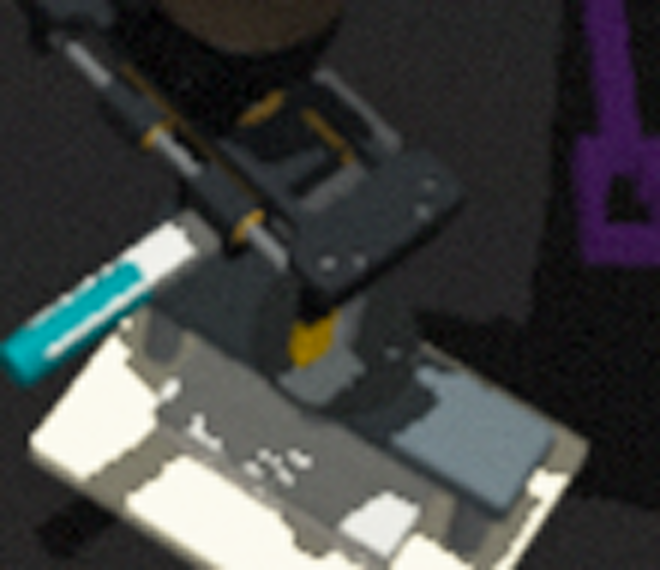

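The wrist view shows the hub hovering, with the spindle at about (320,150) to the right of the bore at (283,160). The key is visible through the bore in the top view. Moving the last ~34 mm along tool +y.

>>> servo_tool:
  deltas:
    - {"slide": [-0.2,0.7,0.3],"spin": 0}
    - {"slide": [-0.1,0.65,0.2],"spin": 0}
    - {"slide": [0,0.05,0],"spin": 0}

```text
time_s: 7.6
tcp_pos: [0.6172, 0.1895, 0.2224]
ee_rot: [[-0.985, 0.174, -0.022], [0.173, 0.985, 0.021], [0.025, 0.017, -1.0]]
wrist_force: [-0.2, 0.1, -3.0]
gripper_width: 0.206
```

```bash
cat > look.py <<'E'
import sys
from station import sense, optics, r
from h import *
tag=sys.argv[1]
d={}
for n in sys.argv[2:]:
    s=sense();c=optics.capture(n);d[n]=(c,s["tcp_pos"],s["ee_rot"]);print(n,s["tcp_pos"].round(4),s["time_s"])
    cv2.imwrite(f"pics/{tag}_{n}.png",c["frame"][:,:,::-1])
    if n=="wrist":
        crop(c,200,80,180,180,3.3,f"pics/{tag}_wc.png")
    R=s["ee_rot"];p=s["tcp_pos"]+R@np.array([.059,.0007,.0072]);print("bore world",p.round(4),"leveryaw",np.degrees(np.arctan2(-R[1,0],-R[0,0])).round(2),"ztilt",R[:,2].round(4))
    if n=="wrist":
        for nm,P in(("rodtip",(.558,.199,.178)),("flange",(.558,.199,.126)),("bore24",p+[0,0,.024]),("key top end",(.558+.0237,.199-.004,.164))): print(nm,proj(c,P).round(1), ((proj(c,P)-[200,80])*3.3).round(0))
pickle.dump(d,open(f"{tag}.pkl","wb"))
E
python3 look.py w4 wrist top
```

```text
wrist [0.6172 0.1895 0.2224] 7.6
bore world [0.5591 0.2005 0.2167] leveryaw -9.99 ztilt [-0.0219  0.0211 -0.9995]
rodtip [276.7 147.9] [253. 224.]
flange [276.3 142.1] [252. 205.]
bore24 [281.5 162. ] [269. 270.]
key top end [277.  182.4] [254. 338.]
top [0.617  0.189  0.2226] 7.65
bore world [0.5589 0.2001 0.2169] leveryaw -9.99 ztilt [-0.0221  0.0207 -0.9995]
```

View pics/w4_wc.png

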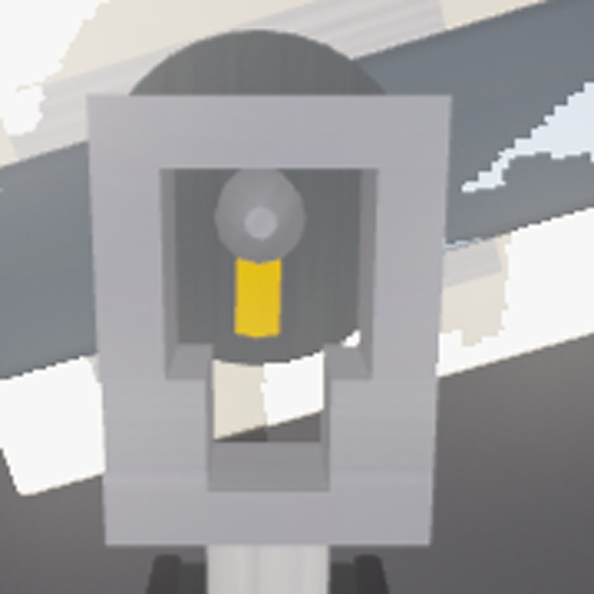

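View pics/w4_top.png

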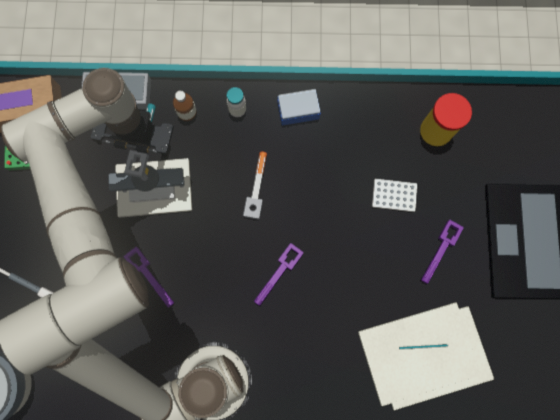

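The view through the bore shows the rod tip at crop (260,222) and the key straight below it, ending at (258,337), in line with the slot. Yaw is good and the spindle is within about 1 mm of my estimate. Descending in stages.

>>> servo_tool:
  deltas:
    - {"slide": [0,0,0.7],"spin": 0}
    - {"slide": [0,0,0.6],"spin": 0}

```text
time_s: 7.9
tcp_pos: [0.6177, 0.1892, 0.1931]
ee_rot: [[-0.985, 0.174, -0.016], [0.173, 0.985, 0.023], [0.02, 0.02, -1.0]]
wrist_force: [0.3, -0.1, -2.4]
gripper_width: 0.205
```

```bash
python3 look.py w5 wrist
```

```text
wrist [0.6177 0.1892 0.1931] 7.9
bore world [0.5596 0.2003 0.1871] leveryaw -9.99 ztilt [-0.016   0.0227 -0.9996]
rodtip [277.4 151.4] [256. 236.]
flange [276.6 143.7] [253. 210.]
bore24 [281.7 162.2] [270. 271.]
key top end [277.6 190.5] [256. 364.]
```

View pics/w5_wc.png

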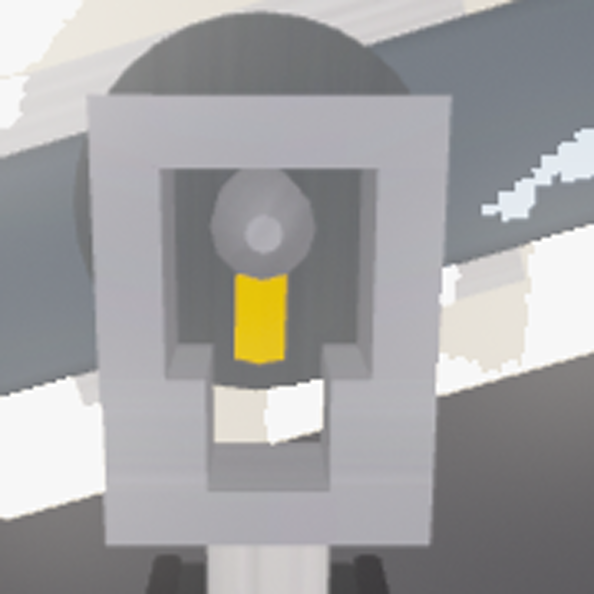

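>>> servo_tool:
  deltas:
    - {"slide": [0.06,-0.02,0.5],"spin": 0}
    - {"slide": [0,0,0.5],"spin": 0}

```text
time_s: 8.15
tcp_pos: [0.6154, 0.1886, 0.1671]
ee_rot: [[-0.985, 0.174, -0.017], [0.174, 0.984, 0.022], [0.02, 0.019, -1.0]]
wrist_force: [0.1, 0.0, -3.5]
gripper_width: 0.205
```

```bash
python3 look.py w6 wrist
```

```text
wrist [0.6154 0.1886 0.1671] 8.15
bore world [0.5573 0.1997 0.1611] leveryaw -10.02 ztilt [-0.0166  0.022  -0.9996]
rodtip [280.1 161.9] [264. 270.]
flange [278.6 150.8] [259. 233.]
bore24 [281.7 162.2] [270. 271.]
key top end [280.  205.3] [264. 413.]
```

View pics/w6_wc.png

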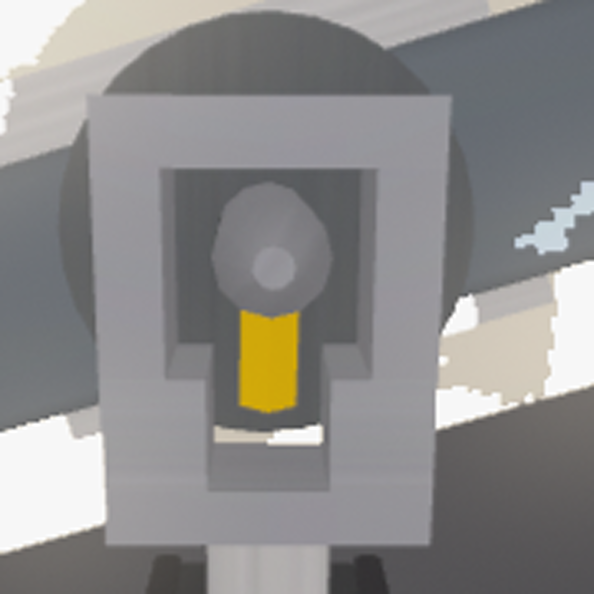

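Centred. Rod tip at (273,268) against bore centre (269,271), with the key within the slot. Continuing down.

>>> servo_tool:
  deltas:
    - {"slide": [0,0.02,0.5],"spin": 0}
    - {"slide": [0,0,0.45],"spin": 0}

```text
time_s: 8.4
tcp_pos: [0.6154, 0.1894, 0.1417]
ee_rot: [[-0.984, 0.175, -0.016], [0.174, 0.984, 0.022], [0.02, 0.019, -1.0]]
wrist_force: [0.1, -0.6, -3.9]
gripper_width: 0.203
```

```bash
python3 look.py w7 wrist
```

```text
wrist [0.6154 0.1894 0.1417] 8.4
bore world [0.5573 0.2006 0.1357] leveryaw -10.04 ztilt [-0.016   0.0221 -0.9996]
rodtip [279. 171.] [261. 300.]
flange [277.6 155.7] [256. 250.]
bore24 [281.7 162.3] [269. 271.]
key top end [279.1 220.2] [261. 463.]
```

View pics/w7_wc.png

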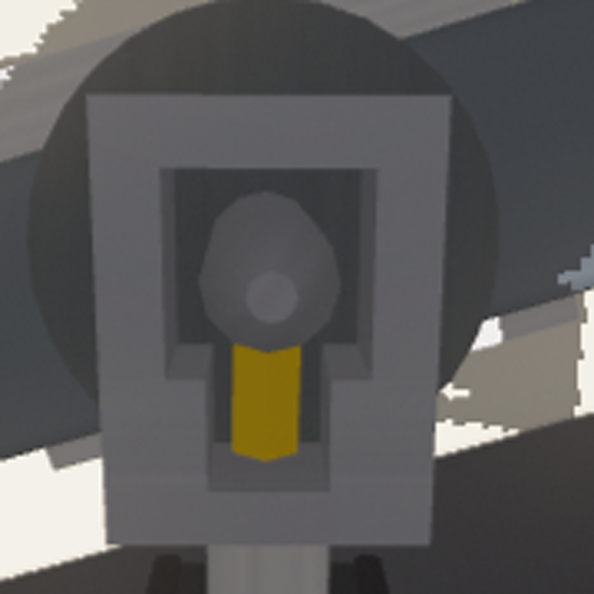

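>>> servo_tool:
  deltas:
    - {"slide": [0.02,-0.03,0.2],"spin": 0}
    - {"slide": [0,0,0.12],"spin": 0}

```text
time_s: 8.65
tcp_pos: [0.6141, 0.1885, 0.1325]
ee_rot: [[-0.985, 0.174, -0.018], [0.174, 0.985, 0.02], [0.022, 0.016, -1.0]]
wrist_force: [-4.7, 0.5, 9.3]
gripper_width: 0.204
```

Contact felt (about 13 N) with the TCP at 0.1325, where home is expected. Releasing.

>>> servo_tool:
  deltas:
    - {"slide": [0,0,-0.02],"spin": 0}
    - {"slide": [0,0,0],"spin": 0}
    - {"slide": [0,0,0],"spin": 0}
    - {"slide": [0,0,0],"spin": 0}
    - {"slide": [0,0,0],"spin": 0}
    - {"slide": [0,0,0],"spin": 0}
  gripper: 60

```text
time_s: 9.25
tcp_pos: [0.6167, 0.1894, 0.1368]
ee_rot: [[-0.985, 0.173, -0.011], [0.173, 0.985, 0.023], [0.014, 0.02, -1.0]]
wrist_force: [0.2, -0.1, 0.4]
gripper_width: 0.663
```

```bash
python3 look.py w8 wrist
```

```text
wrist [0.6167 0.1894 0.1368] 9.25
bore world [0.5586 0.2005 0.1305] leveryaw -9.95 ztilt [-0.0107  0.0226 -0.9997]
rodtip [279.  170.4] [261. 298.]
flange [277.4 154.3] [255. 245.]
bore24 [281.8 162.5] [270. 272.]
key top end [278.9 221.2] [261. 466.]
```

View pics/w8_wrist.png

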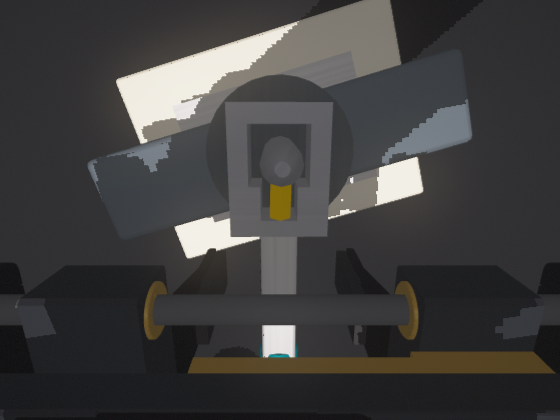

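The fingers are clear of the arm on both sides and the lever stays put. Withdrawing upwards.

>>> servo_tool:
  deltas:
    - {"slide": [0,0,-0.6],"spin": 0}
    - {"slide": [0,0,-0.8],"spin": 0}
    - {"slide": [0,0,-1],"spin": 0}
    - {"slide": [0,0,-1],"spin": 0}
    - {"slide": [0,0,-1],"spin": 0}
    - {"slide": [0,0,-1],"spin": 0}
    - {"slide": [0,-0.9,-0.3],"spin": 0}
    - {"slide": [0,-0.9,0],"spin": 0}
    - {"slide": [0,-0.9,0],"spin": 0}
    - {"slide": [0,0,0],"spin": 0}
  gripper: 0

```text
time_s: 10.3
tcp_pos: [0.6044, 0.1154, 0.2808]
ee_rot: [[-0.985, 0.173, -0.016], [0.172, 0.985, 0.02], [0.019, 0.017, -1.0]]
wrist_force: [-0.5, 0.0, 0.7]
gripper_width: 1.001
```

```bash
python3 look.py w9 wrist top scene
python3 - <<'E'
from h import *
d=pickle.load(open("w9.pkl","rb"))
crop(d["top"][0],100,100,110,110,5,"pics/w9t.png");crop(d["scene"][0],290,250,130,115,5,"pics/w9s.png")
E
```

```text
wrist [0.6044 0.1154 0.2808] 10.3
bore world [0.5463 0.1264 0.2747] leveryaw -9.92 ztilt [-0.0162  0.0199 -0.9997]
rodtip [372.5 140.5] [569. 200.]
flange [356.9 136.6] [518. 187.]
bore24 [281.6 162.2] [269. 271.]
key top end [365.9 168.4] [547. 292.]
top [0.6047 0.1164 0.2806] 10.35
bore world [0.5466 0.1274 0.2745] leveryaw -9.89 ztilt [-0.0161  0.0201 -0.9997]
scene [0.6049 0.1173 0.2804] 10.4
bore world [0.5468 0.1282 0.2744] leveryaw -9.85 ztilt [-0.016   0.0202 -0.9997]
```

View pics/w9_wrist.png

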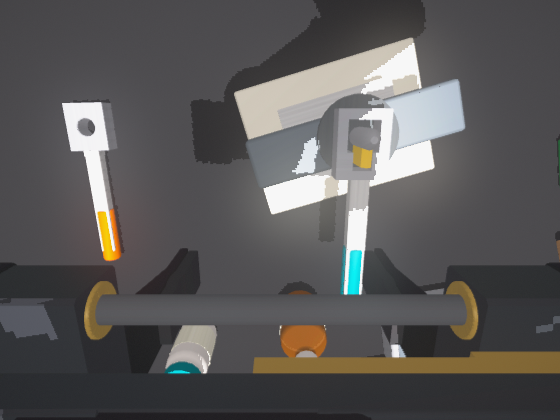

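View pics/w9t.png

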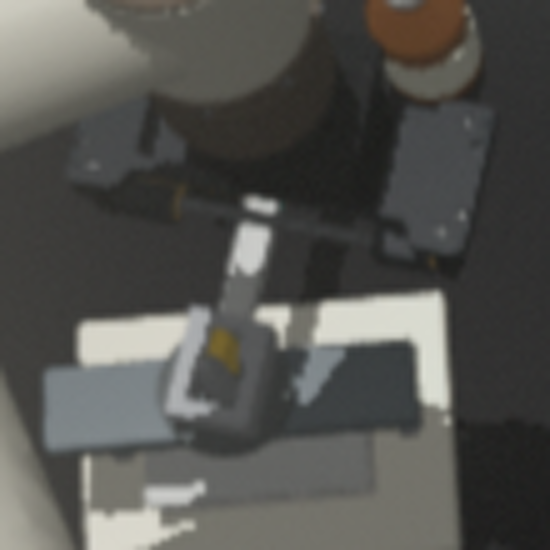

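View pics/w9s.png

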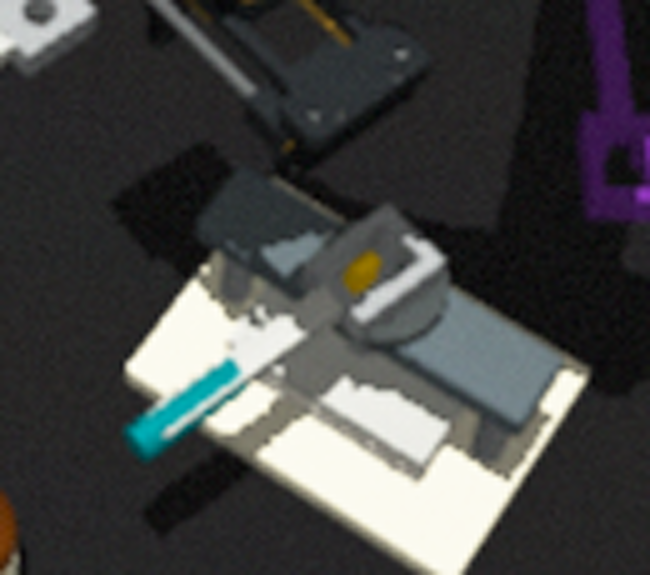

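Run:
```python
from pose import *
d=pickle.load(open("w9.pkl","rb"));c,t,R=d["wrist"];crop(c,320,95,90,100,6,"pics/w9c.png")
S=d["scene"][0]
cv=lambda p:((np.array(p)+.5)/5-.5+np.array((290,250)))
P=[onz(S,cv(p),.150) for p in((388,207),(447,260))]
print(P,np.linalg.norm(P[0]-P[1])); m=(P[0]+P[1])/2; v=P[1]-P[0]; print("yaw",np.degrees(np.arctan2(v[1],v[0]))-90,"bore",m+np.array([v[1],-v[0],0])/np.linalg.norm(v)*.023)
```

```text
[array([0.53262165, 0.18221738, 0.15      ]), array([0.53722511, 0.22562803, 0.15      ])] 0.04365405428884615
yaw -6.053276375941039 bore [0.55779514 0.20149728 0.15      ]
```

View pics/w9c.png

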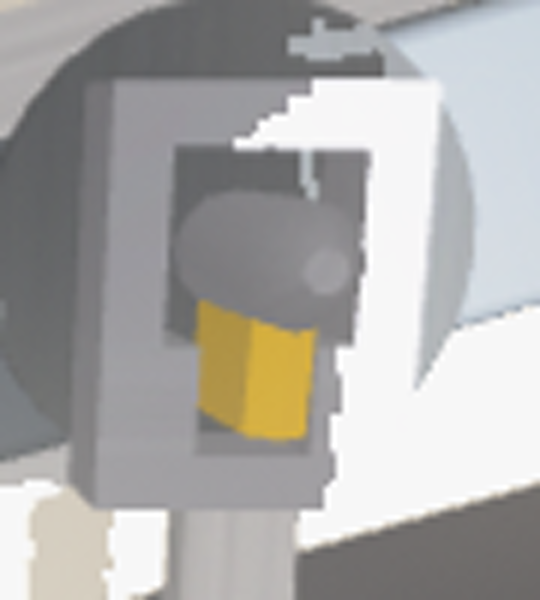

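Run:
```python
from pose import *
from station import sense,r
d=pickle.load(open("w9.pkl","rb"));c,t,R=d["wrist"]
cv=lambda p:((np.array(p)+.5)/6-.5+np.array((320,95)))
px=[(113,80),(441,80),(97,507),(172,146),(371,150),(165,332),(196,455),(310,455)]
o=[(-23,-23),(-23,23),(38,-23),(-14,-14),(-14,14),(14,-14),(30,-8.5),(30,8.5)]
p,Rl,pt,Rt,e=leverpose(c,t,R,[cv(q) for q in px],[(a/1e3,b/1e3,.024) for a,b in o])
print(p,Rl.round(3),"yaw",np.degrees(np.arctan2(Rl[1,0],Rl[0,0])),"tilt",np.degrees(np.arccos(Rl[2,2])),e)
s=sense();print(s["time_s"],s["wrist_force"],s["tcp_pos"])
```

```text
[0.55936834 0.2021944  0.12318408] [[ 0.973  0.182 -0.139]
 [-0.193  0.979 -0.071]
 [ 0.124  0.096  0.988]] yaw -11.214814705628326 tilt 8.984385057490748 1.5547340517101418
10.45 [ 0.37909841  0.34213103 -0.43948791] [0.60512574 0.11794096 0.2802916 ]
```

The small-patch PnP gives an implausible nose-up tilt with a 1.5 px residual, so it is badly conditioned. I'll check level on the long arm instead.

Run:
```python
from h import *
d=pickle.load(open("w9.pkl","rb"))
yaw=np.radians(-9.8);x=np.array([np.cos(yaw),np.sin(yaw),0]);y=np.array([-x[1],x[0],0])
o=np.array([.558,.200,.126])
for n in("wrist","scene"):
    c=d[n][0]
    hsv=cv2.cvtColor(c["frame"],cv2.COLOR_RGB2HSV);m=cv2.inRange(hsv,(82,100,60),(100,255,255))
    k,l,st,ce=cv2.connectedComponentsWithStats(m)
    print(n,[(st[i].tolist(),ce[i].round(1).tolist()) for i in range(1,k) if 20<st[i,4]<400])
    for pit in(-7,0,7):
        q=np.radians(pit);X=x*np.cos(q)+[0,0,np.sin(q)];Z=np.cross(X,y)
        print(pit,[(a,proj(c,o+X*a/1e3+Z*.022).round(1).tolist()) for a in(105,140,175)],"hubcorner",[proj(c,o+X*a/1e3+y*b/1e3+Z*.024).round(1).tolist() for a,b in((-23,-23),(-23,23),(38,-23))])
```

```text
wrist [([340, 247, 6, 48, 150], [342.4, 271.1]), ([164, 362, 37, 12, 329], [182.0, 368.5])]
-7 [(105, [353.6, 247.2]), (140, [350.7, 277.0]), (175, [348.1, 304.6])] hubcorner [[339.6, 114.0], [394.2, 113.9], [335.0, 183.5]]
0 [(105, [356.8, 250.4]), (140, [354.7, 283.6]), (175, [352.7, 314.9])] hubcorner [[339.2, 110.2], [393.5, 110.1], [336.1, 181.6]]
7 [(105, [360.2, 252.2]), (140, [359.0, 288.7]), (175, [357.9, 323.9])] hubcorner [[338.7, 106.9], [392.5, 106.8], [337.1, 179.0]]
scene [([464, 79, 11, 29, 122], [468.6, 90.0]), ([257, 114, 27, 15, 44], [269.7, 120.9]), ([482, 279, 8, 8, 37], [485.3, 282.5]), ([135, 306, 20, 19, 23], [145.3, 316.2]), ([228, 309, 18, 19, 269], [236.6, 317.9]), ([315, 322, 24, 20, 149], [324.9, 332.3]), ([172, 342, 20, 19, 24], [182.2, 351.8])]
-7 [(105, [336.5, 325.6]), (140, [326.4, 333.8]), (175, [316.2, 342.0])] hubcorner [[366.5, 290.6], [378.1, 302.5], [349.7, 304.0]]
0 [(105, [337.4, 323.0]), (140, [327.3, 330.5]), (175, [317.0, 338.2])] hubcorner [[367.2, 290.5], [378.8, 302.3], [350.6, 302.6]]
7 [(105, [338.7, 320.1]), (140, [328.7, 326.8]), (175, [318.5, 333.7])] hubcorner [[367.8, 290.5], [379.4, 302.3], [351.6, 301.2]]
```

Run:
```python
from h import *
d=pickle.load(open("w9.pkl","rb"))
crop(d["scene"][0],310,280,80,70,8,"pics/w9s2.png")
```

```text
(no output)
```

View pics/w9s2.png

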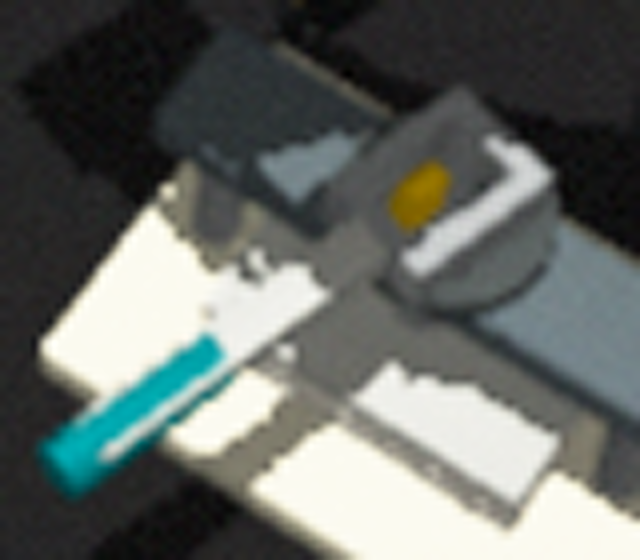

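The scene view fits a level lever, but weakly: predicted grip end (317,338), seen (317,337). I have time for a view with more sideways parallax.

>>> servo_tool:
  deltas:
    - {"slide": [-0.6,-0.6,0],"spin": 0}
    - {"slide": [-0.6,-0.6,0],"spin": 0}
    - {"slide": [-0.6,-0.6,0],"spin": 0}
    - {"slide": [-0.6,-0.6,0],"spin": 0}
    - {"slide": [-0.6,-0.6,0],"spin": 0}
    - {"slide": [0,0,0],"spin": 0}
    - {"slide": [0,0,0],"spin": 0}

```text
time_s: 11.15
tcp_pos: [0.6688, 0.0341, 0.2727]
ee_rot: [[-0.986, 0.163, -0.022], [0.163, 0.986, 0.02], [0.025, 0.016, -1.0]]
wrist_force: [-1.0, 0.3, 0.7]
gripper_width: 1.0
```

```bash
python3 look.py w10 wrist
python3 - <<'E'
from h import *
c=pickle.load(open("w10.pkl","rb"))["wrist"][0]
yaw=np.radians(-9.8);x=np.array([np.cos(yaw),np.sin(yaw),0]);y=np.array([-x[1],x[0],0])
o=np.array([.558,.200,.126])
for pit in(-7,0,7):
    q=np.radians(pit);X=x*np.cos(q)+[0,0,np.sin(q)];Z=np.cross(X,y)
    print(pit,[(a,proj(c,o+X*a/1e3+Z*.022).round(1).tolist()) for a in(105,140,175)],"hubcorner",[proj(c,o+X*a/1e3+y*b/1e3+Z*.024).round(1).tolist() for a,b in((-23,-23),(-23,23),(38,-23),(38,23))])
crop(c,370,70,130,100,6,"pics/w10c.png");crop(c,360,60,190,250,2.4,"pics/w10d.png")
E
```

```text
wrist [0.6688 0.0341 0.2727] 11.15
bore world [0.6105 0.0445 0.267 ] leveryaw -9.36 ztilt [-0.022   0.02   -0.9996]
rodtip [483.2  31.5] [ 934. -160.]
flange [446.7  46.7] [ 814. -110.]
bore24 [281.5 161.9] [269. 270.]
key top end [467.  71.] [881. -30.]
-7 [(105, [436.4, 172.9]), (140, [429.5, 208.5]), (175, [423.2, 241.3])] hubcorner [[438.9, 10.2], [498.9, 11.0], [425.0, 95.2], [479.9, 95.6]]
0 [(105, [443.5, 173.1]), (140, [438.2, 211.7]), (175, [433.2, 248.1])] hubcorner [[437.9, 6.7], [497.4, 7.5], [427.9, 91.3], [483.9, 91.8]]
7 [(105, [451.4, 171.3]), (140, [448.1, 212.8]), (175, [444.9, 252.8])] hubcorner [[436.5, 4.0], [495.6, 4.8], [430.9, 86.6], [488.0, 87.2]]
```

View pics/w10d.png

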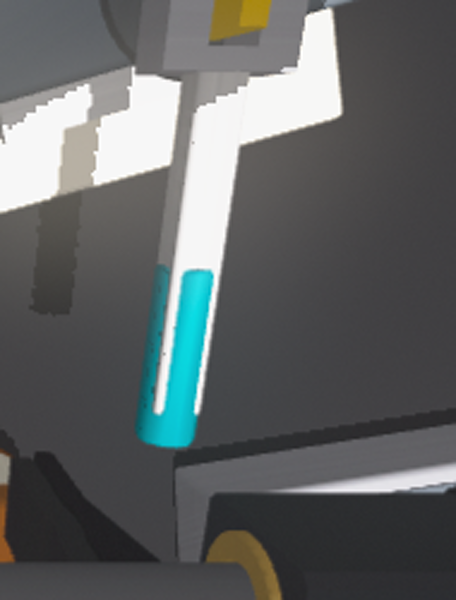

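In this view the front corner of the hub is at (428,90), against (428,91) predicted for a level lever. The grip starts at (442,172), against (443.5,173) for level and (436,173) or (451,171) for ±7°. So it is level within about 1–2° and fully home. One check on the orange lever, then I hand in.

Run:
```python
from h import *
from station import sense,r
for f in(pickle.load(open("a.pkl","rb"))["top"]["frame"],pickle.load(open("w9.pkl","rb"))["top"][0]["frame"]):
    m=cv2.inRange(cv2.cvtColor(f,cv2.COLOR_RGB2HSV),(5,150,120),(17,255,255))[145:180,250:275];print(np.argwhere(m).mean(0))
s=sense();print(s["wrist_force"],s["joint_velocities"].round(2),s["time_s"])
r.finish_job()
```

```text
[13.53225806 11.77419355]
[14.1875  11.65625]
[ 0.2523502   0.74775172 -0.5399611 ] [ 0.54 -0.69 -0.48 -0.09 -0.1   0.07] 11.2
the job is handed in; nothing more can be done
```

The teal lever is on the press spindle, sitting on the flange with its arm along the yellow key, and the gripper is clear of it. I gripped it by the bare arm, lowered it in stages while watching the key through the bore, felt contact at the expected height and let go. I handed the job in at 11.2 s; it reports no verdict.

**Last checks:**
- **Position and direction:** the bore is within about 2 mm of the axis. The arm was within about 1° of the key at release. A later two-corner estimate from the scene camera gave -6° against about -10° for the key, still well within 24°.
- **Fully home:** contact came at the expected height. Measured hub and grip points match a level lever on the flange to about 1–2 px at the hub and grip start, and 5 px at the rounded grip end. From this I put the tilt at about 1–2°.
- **Orange lever:** its grip moved less than 1 px in the top view, so it stayed where it was.
- **Robot:** wrist force was about zero, and nothing was being touched.

**One check disagreed:** a pose fit from one small, oblique view gave about 9° of tilt. Its fit was poor (1.5 px error), so I took another view with more parallax, which ruled it out.

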